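# Seat a chromatography column against the stop of its V-groove holder

## Robot

A 6-joint arm with a two-finger parallel gripper is mounted at the origin on the work surface. World frame = base frame: x ahead of the robot, y to its left, z up, the work surface at z = 0. Lengths are in mm, angles in rad, forces in N, time in s.
With the tool pointing down it reaches from about 350 to 775 mm from the base axis. Payload 7.3 kg.
Tool frame: the origin (TCP) lies on the centre line of the jaws, within the pads' length; the fingertips stand 17 mm ahead of it and the grasp point (between the pads) lies 2 mm behind it; z points along the fingers, y is the line along which they close (so a half turn about z gives the same grasp; the last joint's range is limited). The gripper opens to 92 mm and grips with 3 to 60 N. Pads are 19 mm wide; open, the fingers measure 130 mm over their backs; the gripper's body (75 mm by 190 mm) begins 47 mm behind the grasp point.
Start: joints at [-1.303, 0.342, 1.524, -0, 1.275, -0.146], TCP at [211.121, -480.699, 243.741] pointing down, gripper open.
Joint ranges: [-2.53, 2.53], [-0.77, 2.02], [0.04, 2.7], [-1, 4.14], [0.28, 2.66], [-3.11, 3.11]. Speed limits (rad/s): [2.57, 2.57, 3.14, 3.14, 3.14, 3.14].

## Interface

Orientations are given as [roll, pitch, yaw] about the fixed x, y, z axes, in that order (R = Rz(yaw) Ry(pitch) Rx(roll)).
In Python, from plant import bot gives the robot as it stands. The module is installed in compiled form; this text tells all that it offers.
- The arm moves only by the shell command python3 -m pendant 'ROWS'. ROWS is JSON, a list of rows, each a list of 3 entries, a list of its own where there are three numbers: the shift along the world's x, y, z as a fraction of full scale, then the turn, a rotation vector about the world's x, y, z as a fraction of full scale, then the opening, from -1 (shut) to 1 (fully open), so that 0 is half open. In form: [[[tx, ty, tz], [rx, ry, rz], claw], ...]. A call has exactly 10 rows; each row shifts and turns the commanded pose from where the row before left it; what a row does not reach is not made up. Full scale, the value 1, is 30 mm for a shift and 0.12 rad for a turn. A row lasts 1/12 s, in which the tool goes at most 41.7 mm and 7.16 degrees, less where a joint would pass 70% of its speed; a pose out of reach is approached as far as the arm can. A call with a number of a shift or a turn outside -1 to 1 is refused whole. A call with a gripper value outside its range is refused whole. The fingers move at their own pace and stop on an object; the grip force is fixed at half the most. Time passes only in rows, so rows that do not move let the fingers close, or fill a call up. It gives the time, the measured TCP pose, the force, the opening and the grip force at its end, in the units of the state.
- bot.get_obs(): the state, without advancing time (a new reading comes with each control period).
- bot.capture(name): name is "side" or "top" or "wrist"; returns the picture (420x560x3 uint8, blue, green, red); there is no depth.
- bot.camera_params(name): a dict with "fovy" (degrees; the focal length in pixels is half the picture's height over the tangent of half this angle, whatever the lens; pixels are square), "cx", "cy" (the principal point, pixels), "camera_from_world" (4x4, takes a point from world to camera coordinates). Camera axes: x right, y down, z forward; pixel columns grow to the right and rows downward; lengths in mm; the calibration is good to about 2 mm. A picture is of the moment at which its call begins: read the wrist's pose just before it. camera_params takes no time and is no camera call; for the wrist camera it gives the pose at the moment of the call.
- bot.close_job(): hands the job in; it is judged then, once.
The state is a dict: "time": time; "joint_positions": joint angles; "dq": joint speeds; "tau": joint torques, N m; "tool_pos": TCP position; "tcp_rot": TCP orientation; "contact_force": force on the tool from outside, world axes, zero at the start; "moment": the same for the moment, N m; "grip_width": finger opening in mm; "finger_force": force on a finger pad.
Only numpy, scipy, OpenCV 4.12 (cv2) and the standard library are available. Lean on these libraries where they do the work, as an engineer would, in place of code of your own. Each camera call takes 0.05 s, during which the arm holds its last target. There are 200 camera calls.

## Task

Take the steel column from its white rest and lay it in the V-groove of the metal holder, short of the roller, with its narrow piston end towards the stop. Then push it along the groove, under the spring roller, until the piston has driven the sprung stop pad all the way back, press it there gently but firmly (about 10 N on the pad, over and above the drag) for a moment, and let go, leaving it seated. Never push hard enough to crush the piston (15 N on the stop pad is too much), and leave the bottle, jar and tube rack alone.

Things in the scene. Friction and masses are not known exactly. Their poses are not given: they have to be found in the camera images.
- column: loose column, 120 to 250 g: steel barrel, diameter 24 mm, length 120 mm, black end bands; origin on the axis at the barrel's middle, +x to the piston end, where the last 6 mm taper to 18 mm. A rigid white piston, diameter 16 mm, sticks out 3 to 17 mm beyond the barrel's +x end: set anew each time and not measured, so feel for the stop. The flat rear (-x) end may be pushed.
- column_rear (a point): centre of the column's flat rear face, on the axis, 60 mm behind the barrel's middle; axes as the column's
- rest: fixed white rest, base 130 x 60 x 6 mm, origin under its middle, x along the column; V-notches at x = -52 to -36 and 36 to 52 mm carry the column with its axis 45 mm above the table, its middle free for fingers. The column starts here, pointing along the rest's +x.
- holder: fixed metal holder, base 232 x 76 x 8 mm, origin under its middle, x along the groove to the stop. 90-degree V-groove along y = 0 at x = -105 to -75 and -25 to 60 mm, between them a gap for fingers; a column in it has its axis 45 mm above the table, the walls end 6 mm below that axis and reach 15 mm to each side. Stop housing at x = 90 to 110 mm, 64 mm high.
- groove_lay (a point): point on the groove's axis, 45 mm above the table, at holder x = -50 mm, in the middle of the finger gap: lay the column with its barrel's middle here (up to 15 mm further from the stop or 3 mm nearer to it will do) and even a long piston clears the roller; axes as the holder's
- roller_low (a point): lowest point of the black sprung roller (diameter 14 mm) under the bridge, at holder x = 38 mm, 9.5 mm above the groove's axis. The barrel's taper must ride up under it (spring 2 to 3 N): a drag of several N is felt long before the stop. Bridge: holder x = 29 to 47 mm, posts at y = 25 to 33 mm both sides, top 79 mm above the table.
- stop: sprung stop pad, steel disc of 22 mm diameter facing the groove; origin at the centre of its front face, on the groove's axis, at holder x = 75 mm when free. It yields 4 mm in +x against a weak spring (0.3 to 0.9 N), then is solid. Friction under the roller keeps a seated column there once let go.
- bottle: bystander: amber bottle, 70 mm diameter, 150 mm high, origin under its middle
- jar: bystander: white jar, 56 mm diameter, 60 mm high, origin under its middle
- tube_rack: bystander: steel rack of capped tubes, 60 x 130 mm, 93 mm high, origin under its middle
Mind the look-alikes: they are no part of the job. There is more than one size of the holder; the one meant has the size given above.

How it is judged:
By the outcome, as a careful person would: the job done as asked, in the order asked, and still so for the second after the job is handed in, with the robot touching nothing.
It also fails if it takes over 72 s, if anything falls off the work surface, if the arm or the gripper's body presses on something with over 40 N, if the wrist force passes 120 N, or if a joint passes its speed limit or range.

## Working session

There is one attempt and no reset: what is moved stays moved. The work goes in short steps, Python scripts to look and compute and a shell command to move; the robot and the scene stay as the last step left them, time stands still between calls to the robot, and variables do not carry over. Pictures are saved under pics/ and viewed, at most 10 in all, crops included, and the job is handed in when it is done.

```bash
mkdir -p pics; cat > h.py <<'E'
import numpy as np, cv2
from plant import bot
def K(name):
    p=bot.camera_params(name); f=210/np.tan(np.radians(p['fovy'])/2)
    return f,p['cx'],p['cy'],np.array(p['camera_from_world'])
def ray(cam,u,v,z):
    f,cx,cy,T=cam; d=T[:3,:3].T@np.array([(u-cx)/f,(v-cy)/f,1]); c=-T[:3,:3].T@T[:3,3]
    return c+d*(z-c[2])/d[2]
def proj(cam,P):
    f,cx,cy,T=cam; q=T[:3,:3]@np.array(P)+T[:3,3]; return f*q[0]/q[2]+cx,f*q[1]/q[2]+cy
E
python3 - <<'E'
from h import *
for n in ['top','side']:
    cv2.imwrite(f'pics/{n}.png',bot.capture(n)); print(n,K(n), bot.camera_params(n).keys())
print(bot.get_obs())
a=cv2.imread('pics/top.png')
E
```

```text
top (np.float64(483.1482745511902), 287.7706098647632, 210.82337071786634, array([[ 1.51637344e-04, -9.99846454e-01,  1.75227234e-02,
        -2.52312606e+01],
       [-9.93808626e-01, -2.09754318e-03, -1.11085621e-01,
         5.69046699e+02],
       [ 1.11105319e-01, -1.73973889e-02, -9.93656349e-01,
         1.20596882e+03],
       [ 0.00000000e+00,  0.00000000e+00,  0.00000000e+00,
         1.00000000e+00]])) dict_keys(['fovy', 'cx', 'cy', 'camera_from_world'])
side (np.float64(489.7301103431535), 280.89961113031023, 201.0562088605473, array([[-7.51599033e-01, -6.59576182e-01,  7.62588916e-03,
         4.00006044e+02],
       [-4.67695758e-01,  5.24724079e-01, -7.11284274e-01,
         3.18442271e+02],
       [ 4.65144678e-01, -5.38167168e-01, -7.02863093e-01,
         9.77233082e+02],
       [ 0.00000000e+00,  0.00000000e+00,  0.00000000e+00,
         1.00000000e+00]])) dict_keys(['fovy', 'cx', 'cy', 'camera_from_world'])
{'time': 0.1, 'joint_positions': array([-1.30303236e+00,  3.42620235e-01,  1.52492347e+00, -2.29406023e-06,
        1.27537874e+00, -1.45978914e-01]), 'dq': array([-0.00050744, -0.00238113, -0.00500689,  0.00260466,  0.001709  ,
       -0.00131159]), 'tau': array([ 1.81714935e-03, -4.32004309e+01, -2.44695139e+01,  7.18577486e-02,
        5.26123925e-02, -4.90028515e-05]), 'tool_pos': array([ 211.01076088, -480.36161101,  243.1307783 ]), 'tcp_rot': array([-3.14027669e+00, -1.91262016e-04,  4.13743426e-01]), 'contact_force': array([-0.72140435,  0.04544444, -0.15264423]), 'moment': array([-0.03163781,  0.02692948,  0.01308427]), 'finger_force': 0.0, 'grip_width': 91.62886727031093}
```

View pics/top.png

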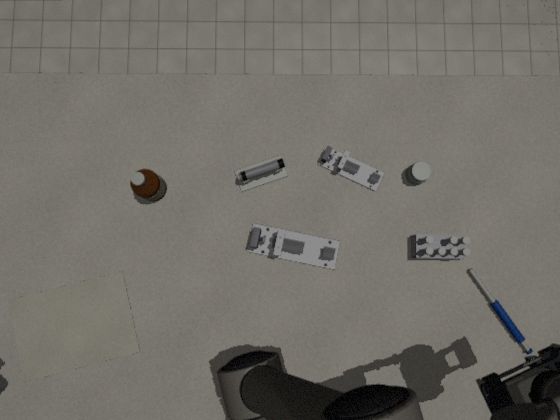

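View pics/side.png

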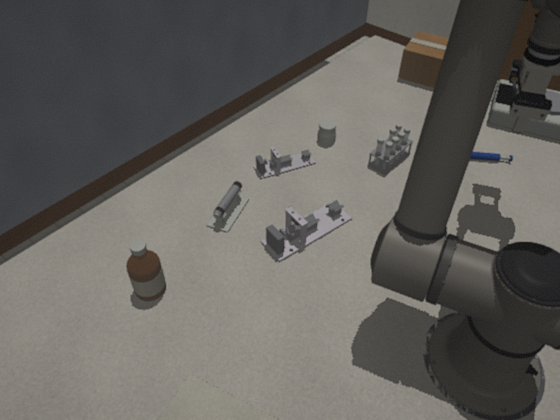

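The top view shows two holders: a large one at about (293,246) and a small one at about (351,168). The rest with the column is at about (262,172), the bottle at (147,185), the jar at (418,172) and the rack at (440,247). The side view shows the same layout. I'll enlarge this area to check sizes.

```bash
python3 - <<'E'
from h import *
a=cv2.imread('pics/top.png')[140:275,230:390]; a=cv2.resize(a,None,fx=5,fy=5,interpolation=cv2.INTER_CUBIC)[:600]
a=cv2.convertScaleAbs(a,alpha=1.3,beta=0)
a=a.astype(float); cv2.imwrite('pics/c1.png',cv2.resize(cv2.imread('pics/top.png')[140:275,232:390],(790,600),interpolation=cv2.INTER_CUBIC)*1)
s=cv2.imread('pics/side.png')[140:265,200:360]
cv2.imwrite('pics/c2.png',cv2.convertScaleAbs(cv2.resize(s,(768,600),interpolation=cv2.INTER_CUBIC),alpha=1.5))
E
```

```text
(no output)
```

View pics/c1.png

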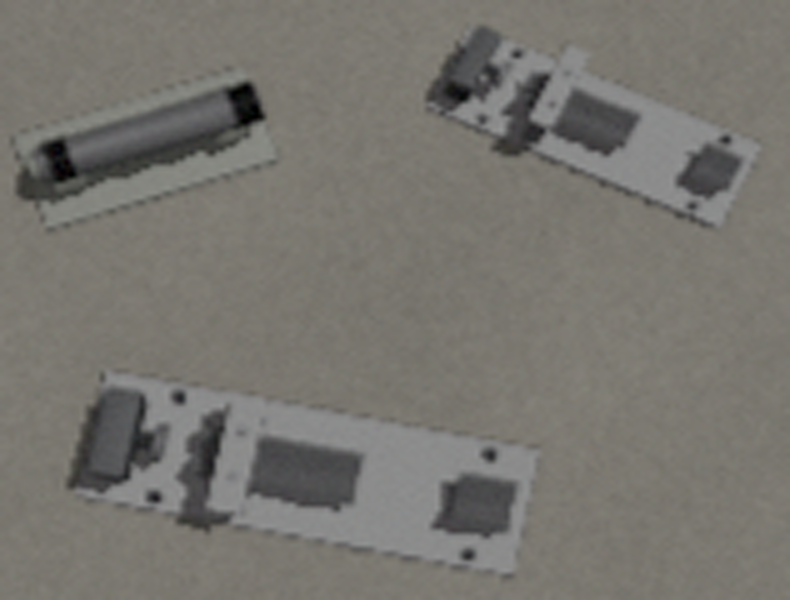

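View pics/c2.png

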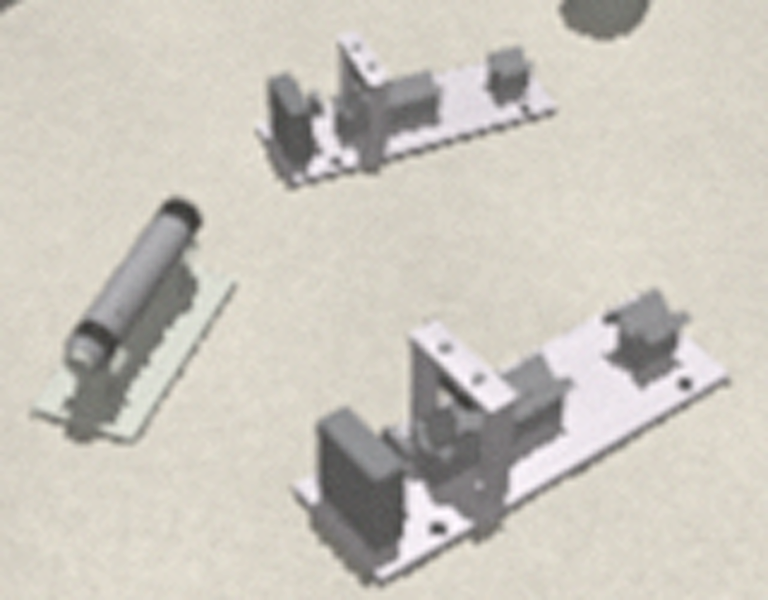

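The crops show the piston (white end) at c1 (42,162), to the left, and both holders' stops also point left. The large holder's corners in c1 are (103,370), (540,447), (515,573) and (72,490). The small one's are (472,25), (760,147), (717,225) and (428,107). Next I compute sizes and poses.

```bash
python3 - <<'E'
from h import *
c=K('top')
def P(l,z): return np.array([ray(c,232+(u-2)/5.0,140+(v-2)/4.444,z) for u,v in l])
for n,l,z in [('big',[(103,370),(540,447),(515,573),(72,490)],8),('small',[(472,25),(760,147),(717,225),(428,107)],8),('rest',[(15,133),(250,70),(278,158),(48,228)],6)]:
    p=P(l,z); d=(p[0]+p[3]-p[1]-p[2])/2; w=(p[0]+p[1]-p[2]-p[3])/2
    print(n,p.mean(0).round(1),'L',np.hypot(*d[:2]).round(1),'W',np.hypot(*w[:2]).round(1),'yaw',np.arctan2(d[1],d[0]).round(3),'w-yaw',np.arctan2(w[1],w[0]).round(3)-np.pi/2)
p=P([(252,102),(60,160)],45); print(p.round(1)); d=p[1]-p[0]; print(np.arctan2(d[1],d[0]))
print([(n,ray(c,u,v,z).round()) for n,u,v,z in [('bottle',147,190,75),('jar',418,173,50),('rack',440,247,60)]])
E
```

```text
big [482.  -38.8   8. ] L 232.8 W 73.1 yaw 1.37 w-yaw -1.7717963267948966
small [ 686.4 -190.6    8. ] L 168.1 W 54.0 yaw 1.128 w-yaw -2.0257963267948966
rest [673.1  45.    6. ] L 128.8 W 57.4 yaw 1.891 w-yaw -1.2807963267948965
[[692.2  -9.5  45. ]
 [657.9  88.4  45. ]]
1.9074400830305096
[('bottle', array([615., 324.,  75.])), ('jar', array([ 665., -358.,   50.])), ('rack', array([ 476., -404.,   60.]))]
```

The large holder measures 233x73 mm (specified 232x76), so it is the one meant. The small one is 168x54 mm, a look-alike. I'll move above the rest.

```bash

python3 -m pendant '[[[0.77,0.875,0],[0,0,0.615],1],[[0.77,0.875,0],[0,0,0.615],1],[[0.77,0.875,0],[0,0,0.615],1],[[0.77,0.875,0],[0,0,0.615],1],[[0.77,0.875,0],[0,0,0.615],1],[[0.77,0.875,0],[0,0,0.615],1],[[0.77,0.875,0],[0,0,0.615],1],[[0.77,0.875,0],[0,0,0.615],1],[[0.77,0.875,0],[0,0,0.615],1],[[0.77,0.875,0],[0,0,0.615],1]]'
python3 -m pendant '[[[0.77,0.875,0],[0,0,0.615],1],[[0.77,0.875,0],[0,0,0.615],1],[[0.77,0.875,0],[0,0,0.615],1],[[0.77,0.875,0],[0,0,0.615],1],[[0.77,0.875,0],[0,0,0.615],1],[[0.77,0.875,0],[0,0,0.615],1],[[0.77,0.875,0],[0,0,0.615],1],[[0.77,0.875,0],[0,0,0.615],1],[[0.77,0.875,0],[0,0,0.615],1],[[0.77,0.875,0],[0,0,0.615],1]]'
python3 - <<'E'
from h import *
o=bot.get_obs(); c=K('wrist'); a=bot.capture('wrist'); print(o['tool_pos'],o['tcp_rot'],o['time'],o['contact_force'])
cv2.imwrite('pics/w1.png',a)
np.savez('w1.npz',f=c[0],cx=c[1],cy=c[2],T=c[3])
for p in [(673,45,6),(675,40,45)]: print(proj(c,p))
E
```

```text
time: 0.93
tool_pos: [442.8, -216.6, 243.5]
tcp_rot: [-3.141, -0.0, 1.155]
contact_force: [1.3, -1.2, 0.6]
grip_width: 92.0
finger_force: 0.0
time: 1.77
tool_pos: [673.8, 45.9, 243.2]
tcp_rot: [-3.141, -0.0, 1.894]
contact_force: [0.8, -0.3, 0.7]
grip_width: 92.0
finger_force: 0.0
[673.79805496  45.88552417 243.17186015] [-3.14076184e+00 -2.82200884e-04  1.89364758e+00] 1.7667 [ 0.82706634 -0.33868907  0.69902373]
(np.float64(276.754434101333), np.float64(185.11780262268246))
(np.float64(276.8958899177315), np.float64(198.03631795346644))
```

View pics/w1.png

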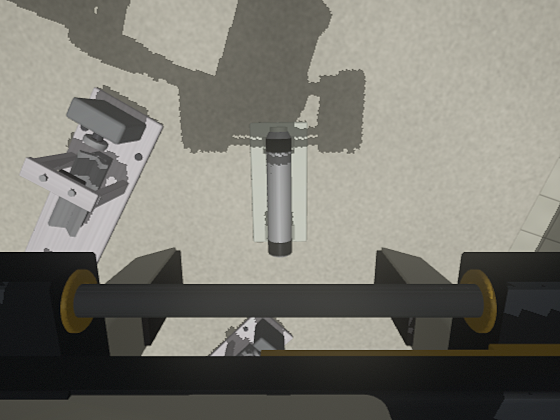

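The wrist view shows the column on the rest. The barrel runs from about (278,134) to (280.5,255), with the dark piston-side band at the top, and is centred near column 279.5. The large holder is at the left, stop upwards.

```bash
python3 - <<'E'
from h import *
d=np.load('w1.npz'); c=(d['f'],d['cx'],d['cy'],d['T']); R=d['T'][:3,:3]
print('cam',(-R.T@d['T'][:3,3]).round(1), R[2].round(3))
A=ray(c,278.3,140,45);B=ray(c,280.3,250,45);v=B-A;print('axis yaw',np.arctan2(-v[1],-v[0]))
rear=ray(c,280.4,255,52);print('rear',rear)
u=-(v/np.linalg.norm(v))[:2]
print('mid by rear',rear[:2]+60*u,'front',ray(c,278.3,133,50))
for q in [(252,241),(304,241)]: print(ray(c,*q,6))
im=cv2.imread('pics/w1.png'); cv2.imwrite('pics/w1c.png',cv2.resize(im[110:265,200:360],None,fx=3.8,fy=3.8,interpolation=cv2.INTER_CUBIC))
# holder big in this picture: predicted corners
h=np.array([482,-38.8]);y=1.37
for x,yy,z in [(116,38,8),(116,-38,8),(110,32,64),(110,-32,64),(90,32,64),(90,-32,64)]:
    P=h+np.array([[np.cos(y),-np.sin(y)],[np.sin(y),np.cos(y)]])@[x,yy]; print((x,yy,z),np.round(proj(c,[*P,z]),1))
E
```

```text
cam [652.1 112.8 384. ] [ 0.082 -0.248 -0.965]
axis yaw 1.9128256774097832
rear [696.13764383 -12.21169364  52.        ]
mid by rear [676.0136688   44.31286411] front [656.65970849  98.98418635  50.        ]
[666.8490643  -23.78125773   6.        ]
[721.86334924  -5.3249839    6.        ]
(116, 38, 8) [92.5 85.4]
(116, -38, 8) [162.1 124.9]
(110, 32, 64) [63.3 90.1]
(110, -32, 64) [132.7 128.9]
(90, 32, 64) [ 54.8 111.3]
(90, -32, 64) [123.5 149.1]
```

View pics/w1c.png

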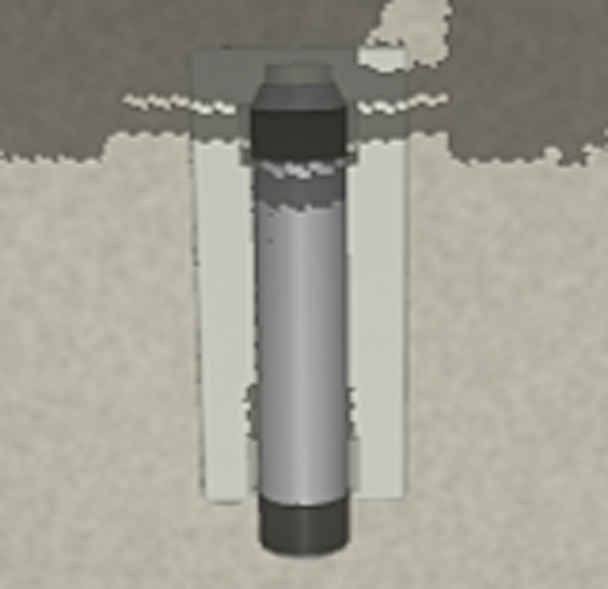

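The crop shows the column axis running from full-image (278.7,141.6) to (280.3,249.5), with the rear edge at v≈256. The rest corners are at (250.5,122.6), (307.1,122.4), (307,241) and (253.7,241).

```bash
python3 - <<'E'
from h import *
d=np.load('w1.npz'); c=(d['f'],d['cx'],d['cy'],d['T'])
p=np.array([ray(c,*q,6) for q in [(250.5,122.6),(307.1,122.4),(307,241),(253.7,241)]])
print(p.mean(0)); v=p[0]+p[1]-p[2]-p[3];print(np.arctan2(v[1],v[0]))
A=ray(c,278.7,141.6,45);B=ray(c,280.3,249.5,45);v=A-B;print(np.arctan2(v[1],v[0]),B)
u=v[:2]/np.linalg.norm(v[:2]); n=np.array([-u[1],u[0]]); print('mid', B[:2]+u*((np.array([675,44])-B[:2])@u))
E
```

```text
[675.62181585  46.77426165   6.        ]
1.9081753007772804
1.9096844105218833 [695.07740367  -9.26446564  45.        ]
mid [676.15847201  44.40834554]
```

```bash

python3 -m pendant '[[[0.07,-0.013,-0.6],[0,0,0.125],1],[[0,0,-0.7],[0,0,0],1],[[0,0,-0.7],[0,0,0],1],[[0,0,-0.7],[0,0,0],1],[[0,0,-0.7],[0,0,0],1],[[0,0,-0.7],[0,0,0],1],[[0,0,-0.7],[0,0,0],1],[[0,0,-0.7],[0,0,0],1],[[0,0,-0.7],[0,0,0],1],[[0,0,-0.47],[0,0,0],1]]'
python3 -m pendant '[[[0,0,0],[0,0,0],-1],[[0,0,0],[0,0,0],-1],[[0,0,0],[0,0,0],-1],[[0,0,0],[0,0,0],-1],[[0,0,0],[0,0,0],-1],[[0,0,0],[0,0,0],-1],[[0,0,0],[0,0,0],-1],[[0,0,0],[0,0,0],-1],[[0,0,0],[0,0,0],-1],[[0,0,0],[0,0,0],-1]]'
```

```text
time: 2.65
tool_pos: [673.8, 43.9, 40.7]
tcp_rot: [-3.138, -0.001, 1.905]
contact_force: [-0.3, 0.3, -0.3]
grip_width: 91.7
finger_force: 0.0
time: 3.48
tool_pos: [675.2, 43.9, 43.7]
tcp_rot: [3.142, 0.0, 1.905]
contact_force: [-0.4, -0.9, 0.1]
grip_width: 29.5
finger_force: 0.0
```

```bash

python3 -m pendant '[[[0,0,0],[0,0,0],-1],[[0,0,0],[0,0,0],-1],[[0,0,0],[0,0,0],-1],[[0,0,0],[0,0,0],-1],[[0,0,0],[0,0,0],-1],[[0,0,0.1],[0,0,0],-1],[[0,0,0.4],[0,0,0],-1],[[0,0,0.8],[0,0,0],-1],[[0,0,0.8],[0,0,0],-1],[[0,0,0.8],[0,0,0],-1]]'
```

```text
time: 4.32
tool_pos: [675.1, 44.0, 132.2]
tcp_rot: [3.142, -0.0, 1.905]
contact_force: [0.5, 0.1, -2.2]
grip_width: 23.2
finger_force: 30.0
```

```bash

python3 -m pendant '[[[-0.68,-0.44,0.3],[0,0,-0.446],-1],[[-0.68,-0.44,0.3],[0,0,-0.446],-1],[[-0.68,-0.44,0.3],[0,0,-0.446],-1],[[-0.68,-0.44,0.3],[0,0,-0.446],-1],[[-0.68,-0.44,0.3],[0,0,-0.446],-1],[[-0.68,-0.44,0.3],[0,0,-0.446],-1],[[-0.68,-0.44,0.3],[0,0,-0.446],-1],[[-0.68,-0.44,0.3],[0,0,-0.446],-1],[[-0.68,-0.44,0.3],[0,0,-0.446],-1],[[-0.68,-0.44,0.2],[0,0,-0.446],-1]]'
python3 -m pendant '[[[0,0,0],[0,0,0],-1],[[0,0,0],[0,0,0],-1],[[0,0,0],[0,0,0],-1],[[0,0,0],[0,0,0],-1],[[0,0,0],[0,0,0],-1],[[0,0,0],[0,0,0],-1],[[0,0,0],[0,0,0],-1],[[0,0,0],[0,0,0],-1],[[0,0,0],[0,0,0],-1],[[0,0,0],[0,0,0],-1]]'
python3 - <<'E'
from h import *
o=bot.get_obs(); c=K('wrist'); a=bot.capture('wrist'); print(o['tool_pos'],o['tcp_rot'],o['time'],o['contact_force'])
cv2.imwrite('pics/w2.png',a); cv2.imwrite('pics/w2b.png',cv2.convertScaleAbs(cv2.resize(a,(800,600),interpolation=cv2.INTER_CUBIC),alpha=1.3))
np.savez('w2.npz',f=c[0],cx=c[1],cy=c[2],T=c[3])
E
```

```text
time: 5.15
tool_pos: [470.5, -88.6, 219.4]
tcp_rot: [3.139, 0.0, 1.367]
contact_force: [-0.7, 0.0, -1.5]
grip_width: 22.8
finger_force: 30.0
time: 5.98
tool_pos: [471.2, -88.0, 217.6]
tcp_rot: [-3.142, -0.0, 1.37]
contact_force: [1.0, -0.8, -2.5]
grip_width: 22.9
finger_force: 30.0
[471.24884371 -88.0058857  217.5616799 ] [-3.14150929e+00 -2.89500646e-05  1.36978466e+00] 5.9833 [ 0.96118424 -0.75797104 -2.4674655 ]
```

View pics/w2b.png

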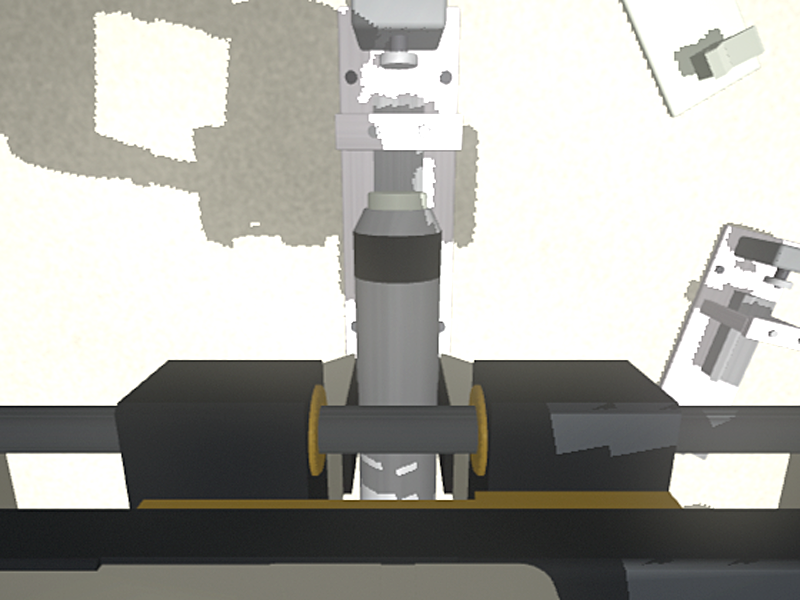

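This view shows the holder under the held column. In the 800-px picture the bridge top's corners are (337,114), (463,114), (463,150) and (337,150). The base holes are at (351,77), (446,77), (441,326) and (351,326). The stop pad is at (398,60), and the column axis runs (397.5,240) to (398,400).

```bash
python3 - <<'E'
from h import *
d=np.load('w2.npz'); c=(d['f'],d['cx'],d['cy'],d['T']); s=560/800
R=lambda u,v,z: ray(c,(u+.5)*s-.5,(v+.5)*s-.5,z)
b=np.array([R(337,114,79),R(463,114,79),R(463,150,79),R(337,150,79)])
m=b.mean(0); v=b[0]+b[3]-b[1]-b[2]; print('bridge',m,np.linalg.norm(v)/2,'yaw',np.arctan2(v[1],v[0])-np.pi/2)
hs=[R(351,77,8),R(446,77,8),R(441,326,8),R(354,326,8)]
hm=np.mean(hs,0); w=(hs[0]+hs[1]-hs[2]-hs[3]); print('holes',hm,np.arctan2(w[1],w[0]),np.linalg.norm(hs[0]-hs[1]),np.linalg.norm(w)/2)
y=1.370; u=np.array([np.cos(y),np.sin(y)])
print('centre from bridge',m[:2]-38*u,'pad',R(398,57,45), R(398,57,45)[:2]-75*u)
for n,A in [('base10',(R(341,10,8)+R(461,10,8))/2),('base300',(R(345,300,8)+R(453,300,8))/2),('pad',R(398,57,45)),('bridge',m),('holes',hm)]:
    q=A[:2]-np.array([482,-38.8]); print(n,'along',q@u,'lateral',q@[-u[1],u[0]])
f,r=R(397.5,240,219.6),R(398,400,219.6); print('col',f,r,np.arctan2(*(f-r)[1::-1]),[(p[:2]-[482,-38.8])@[-u[1],u[0]] for p in (f,r)])
t=np.array([471.25,-88]); q=t-[482,-38.8]; print('tcp',q@u,q@[-u[1],u[0]])
for v in (236,200): print(v,(R(398,v,219.6)[:2]-[482,-38.8])@u)
E
```

```text
bridge [490.41664534  -2.34213508  79.        ] 65.27404924976285 yaw 1.3703274610285927
holes [480.49946963 -46.2926919    8.        ] 1.3665060161522486 60.11636326361279 165.07110710315078
centre from bridge [482.83755594 -39.57864141] pad [497.80792519  39.10527752  45.        ] [482.84919612 -34.38782708]
base10 along 112.8948726644965 lateral -1.8138162111400409
base300 along -70.91451428844944 lateral -0.7899992813187858
pad along 79.49289573830153 lateral 0.047872533462685975
bridge along 37.40405330288423 lateral -0.976027627719758
holes along -7.641429558974345 lateral -0.024033507638995984
col [481.87241078 -37.77252249 219.6       ] [472.58243633 -84.23657623 219.6       ] 1.373459462626156 [np.float64(0.32995580945018643), np.float64(0.16603411073666374)]
tcp -50.35556112153573 0.7210853869545166
236 2.0669808935156984
200 11.641335289159366
```

```bash

python3 -m pendant '[[[0.01,-0.1,-0.63],[0,0,0],-1],[[0,0,-0.73],[0,0,0],-1],[[0,0,-0.73],[0,0,0],-1],[[0,0,-0.73],[0,0,0],-1],[[0,0,-0.73],[0,0,0],-1],[[0,0,-0.73],[0,0,0],-1],[[0,0,-0.73],[0,0,0],-1],[[0,0,-0.53],[0,0,0],-1],[[0,0,-0.13],[0,0,0],-1],[[0,0,0],[0,0,0],-1]]'
python3 -m pendant '[[[0,0,0],[0,0,0],-1],[[0,0,-0.03],[0,0,0],-1],[[0,0,-0.03],[0,0,0],-1],[[0,0,-0.03],[0,0,0],-1],[[0,0,0],[0,0,0],-1],[[0,0,0],[0,0,0],-1],[[0,0,0],[0,0,0],-1],[[0,0,0],[0,0,0],-1],[[0,0,0],[0,0,0],-1],[[0,0,0],[0,0,0],-1]]'
```

```text
time: 6.87
tool_pos: [471.0, -90.9, 46.7]
tcp_rot: [-3.139, -0.0, 1.37]
contact_force: [0.4, 0.2, -1.5]
grip_width: 23.1
finger_force: 30.0
time: 7.7
tool_pos: [471.5, -91.1, 44.9]
tcp_rot: [3.141, -0.0, 1.37]
contact_force: [0.2, 0.9, -2.5]
grip_width: 22.9
finger_force: 30.0
```

```bash

python3 -m pendant '[[[0,0,-0.02],[0,0,0],-1],[[0,0,-0.02],[0,0,0],-1],[[0,0,0],[0,0,0],-1],[[0,0,0],[0,0,0],-1],[[0,0,0],[0,0,0],-1],[[0,0,0],[0,0,0],-1],[[0,0,0],[0,0,0],-1],[[0,0,0],[0,0,0],-1],[[0,0,0],[0,0,0],-1],[[0,0,0],[0,0,0],-1]]'
```

```text
time: 8.53
tool_pos: [471.6, -91.1, 44.3]
tcp_rot: [3.141, 0.0, 1.37]
contact_force: [-2.1, 0.4, 5.6]
grip_width: 23.1
finger_force: 30.0
```

```bash

python3 -m pendant '[[[-0.02,0,0],[0,0,0],-1],[[0,0,0],[0,0,0],-1],[[0,0,0],[0,0,0],-1],[[0,0,0],[0,0,0],-1],[[0,0,0],[0,0,0],-1],[[0,0,0],[0,0,0],-1],[[0,0,0],[0,0,0],-1],[[0,0,0],[0,0,0],-1],[[0,0,0],[0,0,0],-1],[[0,0,0],[0,0,0],-1]]'
```

```text
time: 9.37
tool_pos: [471.0, -91.1, 43.7]
tcp_rot: [3.141, 0.0, 1.37]
contact_force: [-0.5, 0.2, 4.5]
grip_width: 23.4
finger_force: 30.0
```

```bash

python3 -m pendant '[[[0,0,0],[0,0,0],0.2],[[0,0,0],[0,0,0],0.2],[[0,0,0],[0,0,0],0.2],[[0,0,0],[0,0,0],0.2],[[0,0,0],[0,0,0],0.2],[[0,0,0],[0,0,0],0.2],[[0,0,0],[0,0,0],0.2],[[0,0,0],[0,0,0],0.2],[[0,0,0],[0,0,0],0.2],[[0,0,0],[0,0,0],0.2]]'
python3 -m pendant '[[[0,0,0.5],[0,0,0],0.2],[[0,0,1],[0,0,0],0.2],[[0,0,1],[0,0,0],0.2],[[-0.2,-0.98,1],[0,0,0],-1],[[-0.2,-0.98,0.5],[0,0,0],-1],[[-0.2,-0.98,0],[0.65,-0.13,0],-1],[[0,0,0],[0,0,0],-1],[[0,0,0],[0,0,0],-1],[[0,0,0],[0,0,0],-1],[[0,0,0],[0,0,0],-1]]'
python3 - <<'E'
from h import *
o=bot.get_obs(); c=K('wrist'); a=bot.capture('wrist'); print(o['tool_pos'],o['tcp_rot'],o['time'],o['contact_force'])
cv2.imwrite('pics/w3.png',cv2.convertScaleAbs(a,alpha=1.0))
np.savez('w3.npz',f=c[0],cx=c[1],cy=c[2],T=c[3])
E
```

```text
time: 10.2
tool_pos: [470.9, -91.1, 43.6]
tcp_rot: [3.142, 0.0, 1.37]
contact_force: [0.6, 0.3, 0.3]
grip_width: 54.9
finger_force: 0.0
time: 11.03
tool_pos: [452.9, -177.5, 162.7]
tcp_rot: [-3.14, -0.08, 1.371]
contact_force: [0.1, 0.1, -0.9]
grip_width: 12.9
finger_force: 0.0
[ 452.89878783 -177.52400905  162.66575294] [-3.1401292  -0.07979726  1.37070122] 11.0333 [ 0.13730782  0.1077331  -0.87634628]
```

View pics/w3.png

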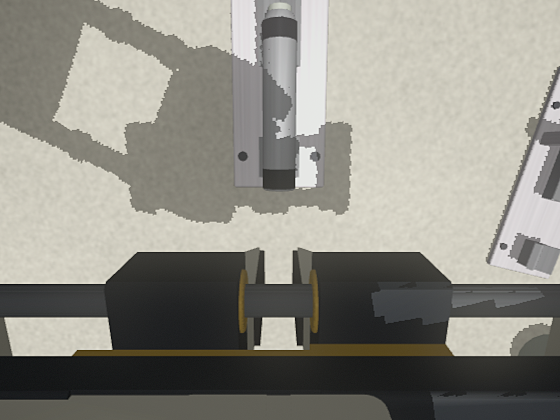

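The column lies level in the groove. Its rear edge is at (279.5,189), level with the base's end at v≈187, and its piston end is at (279,8).

```bash
python3 - <<'E'
from h import *
d=np.load('w3.npz'); c=(d['f'],d['cx'],d['cy'],d['T']); u=np.array([np.cos(1.37),np.sin(1.37)]);n=np.array([-u[1],u[0]])
for nm,p in [('rear',ray(c,279.5,189,50)),('front',ray(c,279,30,47)),('base',(ray(c,234,187,8)+ray(c,323,188,8))/2),('tcp',np.array([452.9,-177.5]))]:
    q=p[:2]-[482,-38.8]; print(nm,p,q@u,q@n)
E
```

```text
rear [ 459.83852997 -149.47314152   50.        ] -112.8696025661462 -0.35752406370422174
front [480.81790292 -43.59694744  47.        ] -4.936336401498126 0.2015966282938019
base [ 458.40206204 -152.9115864     8.        ] -116.52546555697567 0.3642855683766503
tcp [ 452.9 -177.5] -141.71723499701716 0.8516482843363421
```

```bash

python3 -m pendant '[[[0.013,0,-0.58],[0,0,0],-1],[[0,0,-0.8],[0,0,0],-1],[[0,0,-0.8],[0,0,0],-1],[[0,0,-0.8],[0,0,0],-1],[[0,0,-0.5],[0,0,0],-1],[[0,0,0],[0,0,0],-1],[[0.02,0.098,0],[0,0,0],-1],[[0.02,0.098,0],[0,0,0],-1],[[0.02,0.098,0],[0,0,0],-1],[[0,0,0],[0,0,0],-1]]'
python3 -m pendant '[[[0.02,0.098,0],[0,0,0],-1],[[0.01,0.049,0],[0,0,0],-1],[[0.01,0.049,0],[0,0,0],-1],[[0.01,0.049,0],[0,0,0],-1],[[0.01,0.049,0],[0,0,0],-1],[[0.01,0.049,0],[0,0,0],-1],[[0.01,0.049,0],[0,0,0],-1],[[0.01,0.049,0],[0,0,0],-1],[[0.01,0.049,0],[0,0,0],-1],[[0.01,0.049,0],[0,0,0],-1]]'
```

```text
time: 11.92
tool_pos: [455.9, -169.4, 59.8]
tcp_rot: [3.14, -0.079, 1.371]
contact_force: [-0.3, 1.0, 0.3]
grip_width: 0.5
finger_force: 0.0
time: 12.75
tool_pos: [458.6, -153.8, 58.8]
tcp_rot: [3.142, -0.079, 1.37]
contact_force: [-1.2, -3.0, 2.5]
grip_width: 0.4
finger_force: 1.6
```

```bash

python3 -m pendant '[[[0.01,0.049,0.01],[0,0,0],-1],[[0.01,0.049,0],[0,0,0],-1],[[0.01,0.049,0],[0,0,0],-1],[[0.01,0.049,0],[0,0,0],-1],[[0.01,0.049,0],[0,0,0],-1],[[0.01,0.049,0],[0,0,0],-1],[[0.01,0.049,0],[0,0,0],-1],[[0.01,0.049,0],[0,0,0],-1],[[0.01,0.049,0],[0,0,0],-1],[[0.01,0.049,0],[0,0,0],-1]]'
python3 -m pendant '[[[0.006,0.029,0],[0,0,0],-1],[[0.006,0.029,0],[0,0,0],-1],[[0.006,0.029,0],[0,0,0],-1],[[0.006,0.029,0],[0,0,0],-1],[[0.006,0.029,0],[0,0,0],-1],[[0.006,0.029,0],[0,0,0],-1],[[0.006,0.029,0],[0,0,0],-1],[[0.006,0.029,0],[0,0,0],-1],[[0.006,0.029,0],[0,0,0],-1],[[0.006,0.029,0],[0,0,0],-1]]'
```

```text
time: 13.58
tool_pos: [461.5, -138.9, 59.0]
tcp_rot: [-3.141, -0.08, 1.37]
contact_force: [0.5, -1.3, 0.1]
grip_width: 0.7
finger_force: 0.8
time: 14.42
tool_pos: [463.4, -131.0, 59.1]
tcp_rot: [3.141, -0.078, 1.37]
contact_force: [-1.3, -7.4, -0.2]
grip_width: 0.8
finger_force: 3.6
```

```bash

python3 -m pendant '[[[0.004,0.02,0],[0,0,0],-1],[[0.004,0.02,0],[0,0,0],-1],[[0.004,0.02,0],[0,0,0],-1],[[0.004,0.02,0],[0,0,0],-1],[[0.004,0.02,0],[0,0,0],-1],[[0.004,0.02,0],[0,0,0],-1],[[0.004,0.02,0],[0,0,0],-1],[[0.004,0.02,0],[0,0,0],-1],[[0.004,0.02,0],[0,0,0],-1],[[0.004,0.02,0],[0,0,0],-1]]'
```

```text
time: 15.25
tool_pos: [464.6, -125.2, 59.1]
tcp_rot: [3.141, -0.078, 1.37]
contact_force: [-1.7, -4.7, 0.6]
grip_width: 0.7
finger_force: 3.1
```

```bash

python3 -m pendant '[[[0.004,0.02,0],[0,0,0],-1],[[0.004,0.02,0],[0,0,0],-1],[[0.004,0.02,0],[0,0,0],-1],[[0.004,0.02,0],[0,0,0],-1],[[0.004,0.02,0],[0,0,0],-1],[[0.004,0.02,0],[0,0,0],-1],[[0.004,0.02,0],[0,0,0],-1],[[0.004,0.02,0],[0,0,0],-1],[[0.004,0.02,0],[0,0,0],-1],[[0.004,0.02,0],[0,0,0],-1]]'
```

```text
time: 16.08
tool_pos: [465.8, -119.1, 59.1]
tcp_rot: [3.141, -0.078, 1.37]
contact_force: [-2.3, -5.6, 0.0]
grip_width: 0.5
finger_force: 3.0
```

```bash

python3 -m pendant '[[[0.004,0.02,0],[0,0,0],-1],[[0.004,0.02,0],[0,0,0],-1],[[0.004,0.02,0],[0,0,0],-1],[[0.004,0.02,0],[0,0,0],-1],[[0.004,0.02,0],[0,0,0],-1],[[0.004,0.02,0],[0,0,0],-1],[[0.004,0.02,0],[0,0,0],-1],[[0.004,0.02,0],[0,0,0],-1],[[0.004,0.02,0],[0,0,0],-1],[[0.004,0.02,0],[0,0,0],-1]]'
python3 - <<'E'
from h import *
o=bot.get_obs(); c=K('wrist'); a=bot.capture('wrist'); print(o['tool_pos'],c[1:3])
s=cv2.imread('pics/w2.png')[120:180,230:330]
b=np.vstack([cv2.resize(s,(500,300),interpolation=cv2.INTER_CUBIC),cv2.resize(a[0:150,180:380],(400,300))[:, :].repeat(1,0) if 0 else cv2.copyMakeBorder(cv2.resize(a[0:150,180:380],(400,300)),0,0,0,100,cv2.BORDER_CONSTANT)])
cv2.imwrite('pics/w4.png',b)
d=np.load('w2.npz'); k=(d['f'],d['cx'],d['cy'],d['T']); u=np.array([np.cos(1.37),np.sin(1.37)])
for nm,L,z in [('shoulder',54,12),('front',60,9)]+[('tip%d'%p,60+p,8) for p in (3,7,11,17)]:
    P=np.array([471.25,-88])-0.5*u+L*u; x=proj(k,[*P,219.2+z]); print(nm,(x[0]-229.6)*5,(x[1]-119.6)*5)
E
```

```text
time: 16.92
tool_pos: [467.0, -113.1, 59.1]
tcp_rot: [3.141, -0.078, 1.37]
contact_force: [-1.4, -5.5, -0.3]
grip_width: 0.1
finger_force: 2.9
[ 466.99899797 -113.06063523   59.05981669] (278.0754772291843, 213.2801281675086)
shoulder 237.02881559019048 233.4956417796927
front 237.1069749070351 144.28740806438313
tip3 237.1265095693353 100.80869304333461
tip7 237.10161573148028 43.625260014045466
tip11 237.07631137559318 -14.50117065504692
tip17 237.03756262903724 -103.5106020843623
```

View pics/w4.png

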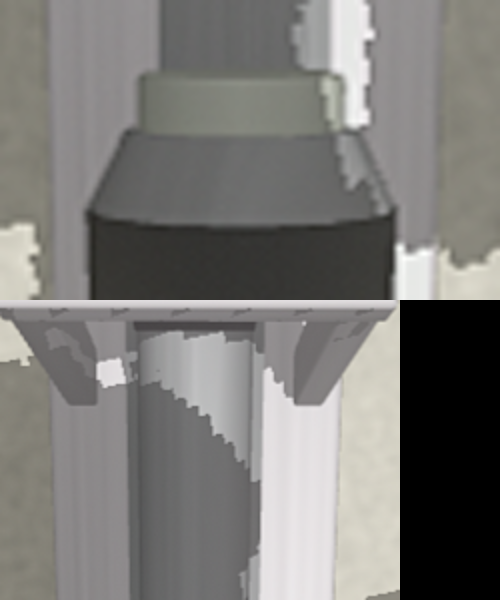

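The crop puts the barrel's front edge at y=138 and the piston tip at y=75. That is about 4.5 mm of piston, so solid contact should come in roughly 19 mm.

```bash

python3 -m pendant '[[[0.004,0.02,0],[0,0,0],-1],[[0.004,0.02,0],[0,0,0],-1],[[0.004,0.02,0],[0,0,0],-1],[[0.004,0.02,0],[0,0,0],-1],[[0.004,0.02,0],[0,0,0],-1],[[0.004,0.02,0],[0,0,0],-1],[[0.004,0.02,0],[0,0,0],-1],[[0.004,0.02,0],[0,0,0],-1],[[0.004,0.02,0],[0,0,0],-1],[[0.004,0.02,0],[0,0,0],-1]]'
```

```text
time: 17.8
tool_pos: [468.2, -107.0, 59.1]
tcp_rot: [3.141, -0.078, 1.37]
contact_force: [-0.6, -5.5, -0.0]
grip_width: 0.3
finger_force: 2.9
```

```bash

python3 -m pendant '[[[0.004,0.02,0],[0,0,0],-1],[[0.004,0.02,0],[0,0,0],-1],[[0.004,0.02,0],[0,0,0],-1],[[0.004,0.02,0],[0,0,0],-1],[[0.004,0.02,0],[0,0,0],-1],[[0.003,0.015,0],[0,0,0],-1],[[0.003,0.015,0],[0,0,0],-1],[[0.002,0.01,0],[0,0,0],-1],[[0.002,0.01,0],[0,0,0],-1],[[0.002,0.01,0],[0,0,0],-1]]'
```

```text
time: 18.63
tool_pos: [469.2, -102.2, 59.0]
tcp_rot: [3.141, -0.078, 1.37]
contact_force: [-1.2, -5.2, -0.9]
grip_width: 0.3
finger_force: 2.9
```

```bash

python3 -m pendant '[[[0.002,0.01,0],[0,0,0],-1],[[0.002,0.01,0],[0,0,0],-1],[[0.002,0.01,0],[0,0,0],-1],[[0.002,0.01,0],[0,0,0],-1],[[0.002,0.01,0],[0,0,0],-1],[[0.002,0.01,0],[0,0,0],-1],[[0.002,0.01,0],[0,0,0],-1],[[0.002,0.01,0],[0,0,0],-1],[[0.002,0.01,0],[0,0,0],-1],[[0.002,0.01,0],[0,0,0],-1]]'
```

```text
time: 19.47
tool_pos: [469.8, -99.3, 59.1]
tcp_rot: [3.141, -0.078, 1.37]
contact_force: [-1.1, -5.9, -0.7]
grip_width: 0.4
finger_force: 3.1
```

```bash

python3 -m pendant '[[[0.001,0.005,0],[0,0,0],-1],[[0.001,0.005,0],[0,0,0],-1],[[0.001,0.005,0],[0,0,0],-1],[[0.001,0.005,0],[0,0,0],-1],[[0.001,0.005,0],[0,0,0],-1],[[0,0,0],[0,0,0],-1],[[0,0,0],[0,0,0],-1],[[0,0,0],[0,0,0],-1],[[0,0,0],[0,0,0],-1],[[0,0,0],[0,0,0],-1]]'
```

```text
time: 20.3
tool_pos: [469.9, -98.5, 59.1]
tcp_rot: [3.141, -0.078, 1.37]
contact_force: [-0.1, -5.3, -0.1]
grip_width: 0.6
finger_force: 2.9
```

```bash

python3 -m pendant '[[[0.001,0.005,0],[0,0,0],-1],[[0.001,0.005,0],[0,0,0],-1],[[0.001,0.005,0],[0,0,0],-1],[[0.001,0.005,0],[0,0,0],-1],[[0.001,0.005,0],[0,0,0],-1],[[0,0,0],[0,0,0],-1],[[0,0,0],[0,0,0],-1],[[0,0,0],[0,0,0],-1],[[0,0,0],[0,0,0],-1],[[0,0,0],[0,0,0],-1]]'
```

```text
time: 21.13
tool_pos: [470.1, -97.8, 59.1]
tcp_rot: [3.141, -0.078, 1.37]
contact_force: [0.2, -5.5, -0.8]
grip_width: 0.4
finger_force: 3.0
```

```bash

python3 -m pendant '[[[0.001,0.005,0],[0,0,0],-1],[[0.001,0.005,0],[0,0,0],-1],[[0.001,0.005,0],[0,0,0],-1],[[0.001,0.005,0],[0,0,0],-1],[[0.001,0.005,0],[0,0,0],-1],[[0.001,0.005,0],[0,0,0],-1],[[0,0,0],[0,0,0],-1],[[0,0,0],[0,0,0],-1],[[0,0,0],[0,0,0],-1],[[0,0,0],[0,0,0],-1]]'
```

```text
time: 21.97
tool_pos: [470.3, -96.9, 59.1]
tcp_rot: [3.141, -0.078, 1.37]
contact_force: [-1.6, -5.9, -1.0]
grip_width: 0.3
finger_force: 3.0
```

```bash

python3 -m pendant '[[[0.001,0.005,0],[0,0,0],-1],[[0.001,0.005,0],[0,0,0],-1],[[0.001,0.005,0],[0,0,0],-1],[[0.001,0.005,0],[0,0,0],-1],[[0.001,0.005,0],[0,0,0],-1],[[0.001,0.005,0],[0,0,0],-1],[[0,0,0],[0,0,0],-1],[[0,0,0],[0,0,0],-1],[[0,0,0],[0,0,0],-1],[[0,0,0],[0,0,0],-1]]'
```

```text
time: 22.8
tool_pos: [470.4, -96.0, 59.0]
tcp_rot: [3.141, -0.078, 1.37]
contact_force: [-1.3, -5.5, -1.0]
grip_width: 0.3
finger_force: 3.1
```

```bash

python3 -m pendant '[[[0.001,0.005,0],[0,0,0],-1],[[0.001,0.005,0],[0,0,0],-1],[[0.001,0.005,0],[0,0,0],-1],[[0.001,0.005,0],[0,0,0],-1],[[0.001,0.005,0],[0,0,0],-1],[[0.001,0.005,0],[0,0,0],-1],[[0,0,0],[0,0,0],-1],[[0,0,0],[0,0,0],-1],[[0,0,0],[0,0,0],-1],[[0,0,0],[0,0,0],-1]]'
```

```text
time: 23.63
tool_pos: [470.6, -95.4, 59.1]
tcp_rot: [3.141, -0.078, 1.37]
contact_force: [-1.2, -7.8, -0.9]
grip_width: 0.4
finger_force: 3.7
```

```bash

python3 -m pendant '[[[0.001,0.005,0],[0,0,0],-1],[[0.001,0.005,0],[0,0,0],-1],[[0,0,0],[0,0,0],-1],[[0,0,0],[0,0,0],-1],[[0,0,0],[0,0,0],-1],[[0,0,0],[0,0,0],-1],[[0,0,0],[0,0,0],-1],[[0,0,0],[0,0,0],-1],[[0,0,0],[0,0,0],-1],[[0,0,0],[0,0,0],-1]]'
```

```text
time: 24.47
tool_pos: [470.6, -95.2, 59.0]
tcp_rot: [3.141, -0.078, 1.37]
contact_force: [-2.3, -7.6, -0.4]
grip_width: 0.4
finger_force: 4.3
```

```bash

python3 -m pendant '[[[0.001,0.005,0],[0,0,0],-1],[[0.001,0.005,0],[0,0,0],-1],[[0,0,0],[0,0,0],-1],[[0,0,0],[0,0,0],-1],[[0,0,0],[0,0,0],-1],[[0,0,0],[0,0,0],-1],[[0,0,0],[0,0,0],-1],[[0,0,0],[0,0,0],-1],[[0,0,0],[0,0,0],-1],[[0,0,0],[0,0,0],-1]]'
python3 -c "
from plant import bot
o=bot.get_obs();print(o['tool_pos'],o['contact_force'],o['finger_force'])"
```

```text
time: 25.3
tool_pos: [470.7, -95.1, 59.1]
tcp_rot: [3.141, -0.077, 1.37]
contact_force: [-1.4, -10.0, -0.8]
grip_width: 0.3
finger_force: 4.8
[470.673197   -95.14242291  59.06183413] [-1.43346308 -9.99216532 -0.75333414] 4.8249341412156355
```

```bash

python3 -m pendant '[[[0.001,0.005,0],[0,0,0],-1],[[0.001,0.005,0],[0,0,0],-1],[[0.001,0.005,0],[0,0,0],-1],[[0,0,0],[0,0,0],-1],[[0,0,0],[0,0,0],-1],[[0,0,0],[0,0,0],-1],[[0,0,0],[0,0,0],-1],[[0,0,0],[0,0,0],-1],[[0,0,0],[0,0,0],-1],[[0,0,0],[0,0,0],-1]]'
```

```text
time: 26.13
tool_pos: [470.8, -95.0, 59.1]
tcp_rot: [3.141, -0.077, 1.37]
contact_force: [-2.4, -11.4, -0.3]
grip_width: 0.4
finger_force: 5.7
```

```bash

python3 -m pendant '[[[0.001,0.005,0],[0,0,0],-1],[[0.001,0.005,0],[0,0,0],-1],[[0.001,0.005,0],[0,0,0],-1],[[0.001,0.005,0],[0,0,0],-1],[[0,0,0],[0,0,0],-1],[[0,0,0],[0,0,0],-1],[[0,0,0],[0,0,0],-1],[[0,0,0],[0,0,0],-1],[[0,0,0],[0,0,0],-1],[[0,0,0],[0,0,0],-1]]'
```

```text
time: 26.97
tool_pos: [470.8, -94.8, 59.1]
tcp_rot: [3.141, -0.076, 1.37]
contact_force: [-3.7, -13.3, -1.3]
grip_width: 0.6
finger_force: 6.8
```

```bash

python3 -m pendant '[[[0.001,0.005,0],[0,0,0],-1],[[0.001,0.005,0],[0,0,0],-1],[[0.0005,0.0025,0],[0,0,0],-1],[[0,0,0],[0,0,0],-1],[[0,0,0],[0,0,0],-1],[[0,0,0],[0,0,0],-1],[[0,0,0],[0,0,0],-1],[[0,0,0],[0,0,0],-1],[[0,0,0],[0,0,0],-1],[[0,0,0],[0,0,0],-1]]'
```

```text
time: 27.8
tool_pos: [470.9, -94.7, 59.1]
tcp_rot: [3.141, -0.076, 1.37]
contact_force: [-3.5, -15.5, -0.5]
grip_width: 0.4
finger_force: 7.5
```

```bash

python3 -m pendant '[[[0,0,0],[0,0,0],-1],[[0,0,0],[0,0,0],-1],[[0,0,0],[0,0,0],-1],[[0,0,0],[0,0,0],-1],[[0,0,0],[0,0,0],-1],[[0,0,0],[0,0,0],-1],[[0,0,0],[0,0,0],-1],[[0,0,0],[0,0,0],-1],[[0,0,0],[0,0,0],-1],[[0,0,0],[0,0,0],-1]]'
```

```text
time: 28.63
tool_pos: [470.9, -94.7, 59.1]
tcp_rot: [3.141, -0.076, 1.37]
contact_force: [-3.4, -13.8, -0.1]
grip_width: 0.5
finger_force: 7.5
```

Total push is about 15 N against roughly 5.5 N of drag, so about 9.5 N on the pad, held for over a second. Now I back off and lift away.

```bash

python3 -m pendant '[[[-0.004,-0.02,0],[0,0,0],-1],[[-0.008,-0.04,0],[0,0,0],-1],[[-0.02,-0.098,0],[0,0,0],-1],[[-0.04,-0.196,0],[0,0,0],-1],[[-0.04,-0.196,0],[0,0,0],-1],[[-0.1,-0.49,0.5],[0,0,0],-1],[[-0.1,-0.49,1],[0,0,0],-1],[[-0.1,-0.49,1],[0,0,0],-1],[[0,0,0.5],[0,0,0],-1],[[0,0,0],[0,0,0],-1]]'
python3 - <<'E'
from h import *
a=bot.capture('wrist'); t=bot.capture('top')[200:290,230:350]; s=bot.capture('side')[180:270,240:360]
b=np.hstack([cv2.resize(cv2.convertScaleAbs(x,alpha=g),(400,300),interpolation=cv2.INTER_CUBIC) for x,g in ((t,1.5),(s,1.5))])
w=cv2.copyMakeBorder(cv2.resize(a,(400,300)),0,0,0,400,cv2.BORDER_CONSTANT)
cv2.imwrite('pics/w5.png',np.vstack([b,w]))
print(bot.get_obs()['contact_force'])
E
```

```text
time: 29.47
tool_pos: [460.0, -154.8, 152.3]
tcp_rot: [3.135, -0.078, 1.369]
contact_force: [0.5, 0.8, -0.7]
grip_width: 0.7
finger_force: 0.0
[ 1.11885085  0.0496292  -0.06086129]
```

View pics/w5.png

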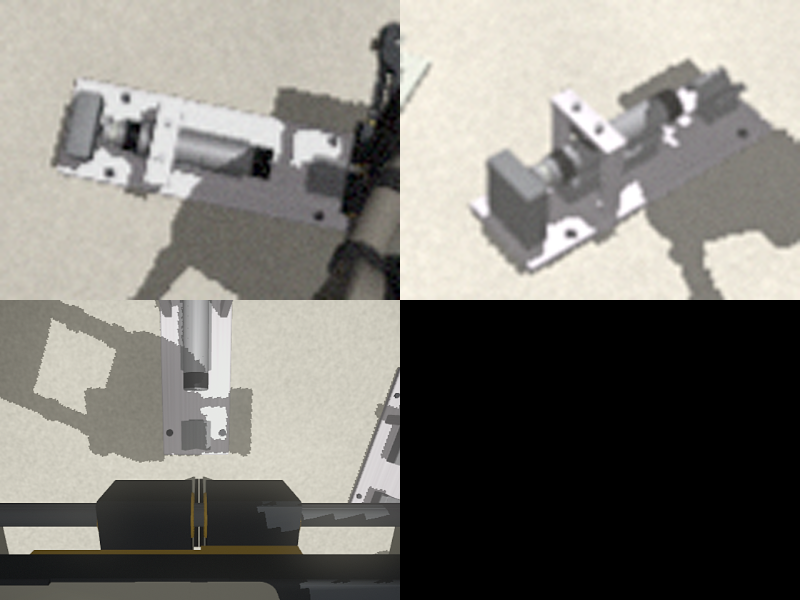

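The column sits under the roller with its piston against the stop pad at about (115,135) in the top crop. Its rear is in the finger gap and the robot is clear.

```bash
python3 -c "
from plant import bot
print(bot.close_job())"
```

```text
the job is handed in; nothing more can be done
None
```

The column is seated in the large holder against the driven-back stop pad: I held it with about 9.5 N on the pad for over a second, released it, and handed the job in at about 30 s with the robot clear; no verdict was returned.

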